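Slide the cover plate out of its channel and close the wiring box

TASK

The thin steel cover plate lies in the channel of the stripped chassis, underneath the wire guard. Slide it out over the open front edge of the channel until you can take hold of the part that sticks out, lift it off without letting it fall, and lay it gently, flat, centred and square, over the open wiring box as its cover. Leave the wrench, the jar and the pump alone.

Things in the scene. Friction and masses are not known exactly. Their poses are not given: they have to be found in the camera images.
- plate: Flat plain dark steel plate, 150 mm long (x axis), 50 wide (y), 3 thick, 0.14 to 0.22 kg; origin: centre of its underside. It starts flat in the channel, lengthwise, wholly or nearly wholly under the guard, its near end 15 to 35 mm behind the guard's front bar. It slides easily on the channel's smooth liner, so pressing on it with 5 to 10 N and dragging moves it.
- stand: Fixed white chassis 280 mm long (x axis), 150 wide (y), 80 high to the floor of the channel that runs along its top; origin: centre of its underside; the -x end is the front, roughly towards the robot's right. Channel open at both ends, 57 mm wide between two lips 6 mm thick, 12 mm high, so fingers do not fit beside the plate in it. In front of the front edge is free air down to the table.
- stand_edge (a point): Middle of the front edge of the channel floor (80 mm above the table); axes as the stand.
- box: Fixed dark-grey open-topped wiring box, outside 140 mm long (x axis), 44 mm wide (y), walls 6 mm thick (opening 128 x 32 mm), rim 66 mm above the table, on a steel foot plate 180 x 100 x 6 mm; origin at the centre of the foot's underside. Closed when the plate lies on the rim, overlapping it by 5 mm at each end and 3 mm on each side.
- box_mouth (a point): Centre of the box's opening, at rim height (66 mm above the table); axes as the box.
- wrench: Loose steel wrench lying on the table beyond the work; not to be moved.
- jar: Loose glass jar with a cap, 64 mm diameter, 85 mm high; origin at the centre of its foot; not to be moved.
- pump: Loose grey round pump motor, 72 mm diameter, 85 mm high; origin at the centre of its foot; not to be moved.
- guard_bar (a point): Middle of the front bar of the wire guard above the channel, 70 mm behind the channel's front edge; axes as the stand. Five bars, 8 mm thick, 132 mm long across y, 42.5 mm apart towards +x, axes 235 mm above the table (151 mm free above the channel floor); this is the first. Two side bars carry them, on two posts at the rear only (185 mm behind this bar, 66 mm to each side).
Mind the look-alikes: they are no part of the job. What is meant by the plate is not green or purple, and is the larger of those in its own colour.

How it is judged (in metres and radians):
On the way, in this order (a step that is already met when the one before it is completed fails the run):
1. the plate, still lying in the channel, sticks out at least 15 mm past the front edge (x of plate in the frame of stand between -0.2 and -0.08 m and z of plate in the frame of stand between 0.074 and 0.09 m and angle between plate's own z axis and vertical below 0.2 rad), for 0.2 s.
2. the plate is held by the fingers, lifted 15 mm or more above the channel floor (height (world z) of plate above 0.095 m and contact force between the fingers and plate above 1 N), for 0.2 s.
At the end, for the whole second after the job is handed in: The plate lies still and flat (within 2 degrees) on the rim of the wiring box, either face up, either way round, centred within 12 mm along and 6 mm across the box and square within 4.5 degrees (x of plate in the frame of box_mouth between -0.012 and 0.012 m and y of plate in the frame of box_mouth between -0.006 and 0.006 m and z of plate in the frame of box_mouth between -0.002 and 0.004 m and angle between the x axis of plate and the x axis of box_mouth, either way round below 0.08 rad and angle between the z axis of plate and the z axis of box_mouth, either way round below 0.04 rad and linear speed of plate below 0.01 m/s); the robot touches nothing.
It fails at once if the plate falls on the table (contact force between plate and table above 0.3 N).
It fails at once if the plate is dropped or thrown (moves faster than 0.35 m/s with no finger on it) (linear speed of plate above 0.35 m/s and contact force between the fingers and plate below 0.05 N).
It fails at once if the wrench, the jar or the pump is moved more than 20 mm (distance of any of wrench, jar, pump from where it was at the start of the episode above 0.02 m).
It also fails if it takes over 72 s, if anything falls off the work surface, if the arm or the gripper's body presses on something with over 40 N, if the wrist force passes 120 N, or if a joint passes its speed limit or range.

ROBOT

A 6-joint arm with a two-finger parallel gripper is mounted at the origin on the work surface. World frame = base frame: x ahead of the robot, y to its left, z up, the work surface at z = 0. Lengths are in mm, angles in rad, forces in N, time in s.
With the tool pointing down it reaches from about 300 to 775 mm from the base axis. Payload 14.6 kg.
Tool frame: the origin (TCP) lies on the centre line of the jaws, within the pads' length; the fingertips stand 11 mm ahead of it and the grasp point (between the pads) lies 8 mm behind it; x points along the fingers, y is the direction in which the jaws open and shut, and the axes are right-handed (so a half turn about x gives the same grasp; the last joint's range is limited). The gripper opens to 94 mm and grips with 3 to 60 N. Pads are 16 mm wide; open, the fingers measure 119 mm over their backs; the gripper's body (75 mm by 177 mm) begins 78 mm behind the grasp point.
Start: joints at [1.19, 0.3, 1.521, -0, 1.321, -0.067], TCP at [169.769, 523.133, 216.446] pointing down, gripper open.
Joint ranges: [-3.03, 3.03], [-0.79, 2.21], [0.23, 2.52], [-1.04, 4.18], [0, 3.07], [-2.55, 2.55]. Speed limits (rad/s): [2.22, 2.22, 2.57, 3.14, 3.14, 3.14].

INTERFACE

Orientations are given as [roll, pitch, yaw] about the fixed x, y, z axes, in that order (R = Rz(yaw) Ry(pitch) Rx(roll)).
In Python, from cell import manip gives the robot as it stands.
- The arm moves only by the shell command python3 -m handwheel 'ROWS' [OPENING] [FORCE]. ROWS is JSON, a list of rows, each a list of 2 entries, a list of its own where there are three numbers: the shift along the tool's x, y, z in mm, then the turn about the tool's x in rad. In form: [[[x, y, z], spin], ...]. A call has exactly 10 rows; each row shifts and turns the commanded pose from where the row before left it, along the tool's axes as they then stand; what a row does not reach is not made up. A row lasts 1/8 s, in which the tool goes at most 62.5 mm and 10.7 degrees, less where a joint would pass 70% of its speed; a pose out of reach is approached as far as the arm can. A call with a gripper value outside its range is refused whole. OPENING is the closure in counts, from 0 (fully open) to 255 (shut), set as the call begins (- or left out, the last holds). The fingers move at their own pace and stop on an object; FORCE is the grip in N (left out, the last holds). Time passes only in rows, so rows that do not move let the fingers close, or fill a call up. It gives the time, the measured TCP pose, the force and the opening at its end, in the units of the state.
- manip.read_state(): the state, without advancing time (a new reading comes with each control period).
- manip.camera(name): name is "scene" or "top"; returns a dict with "pixels" (384x512x3 uint8, red, green, blue), "z_map" (384x512 float32, mm along the optical axis (not along the pixel's ray), 0 where there is no reading), "mtx" (3x3 intrinsics, pixels), "k1" (the pictures are not rectified: a ray, as slopes to the right and down, at radius r is drawn at 1 + k1 r^2 times it, then the intrinsics apply), "xyz" and "orientation" of the camera in the world. Camera axes: x right, y up, looking along -z (the intrinsics and any distortion apply to the point x, -y, -z); pixel columns grow to the right and rows downward; lengths in mm; the calibration is good to about 2 mm. A picture is of the moment at which its call begins.
- manip.sign_off(): hands the job in, once; it reports no verdict.
Trained networks look in the newest picture that a camera, given by its name, has taken for a name from the list of things; names that differ only in an ending like _2 or _b are one class to them, and where a whole thing is asked for, a point or a joint stands for the part that bears it (a point fixed in the world has none). Each returns a list of dicts, best first, with "confidence" (0 to 1); they miss things now and then, are a little off and sometimes report something else, mostly with a low value. They report only what shows in the picture. A call takes as long as a camera call. They do not tell look-alikes from the thing itself.
- manip.cut_out(target, camera): "region" (384x512 bool, what is visible of it) and "centre" ([column, row] in pixels, amid what is visible of it).
The state is a dict: "clock": time; "joints": joint angles; "qd": joint speeds; "effort": joint torques, N m; "eef_pos": TCP position; "eef_rot": TCP orientation; "wrist_force": force on the tool from outside, world axes, zero at the start; "moment": the same for the moment, N m; "finger_gap": finger opening in mm.
Only numpy, scipy, OpenCV 4.12 (cv2) and the standard library are available. Lean on these libraries where they do the work, as an engineer would, in place of code of your own. Each camera call takes 0.05 s, during which the arm holds its last target. There are 200 camera calls.

## Working session

There is one attempt and no reset: what is moved stays moved. The work goes in short steps, Python scripts to look and compute and a shell command to move; the robot and the scene stay as the last step left them, time stands still between calls to the robot, and variables do not carry over. Pictures are saved under pics/ and viewed, about 8 in all and at most 12, crops included, and the job is handed in when it is done.

```bash
mkdir -p pics; ls
cat > h.py <<'E'
import numpy as np, cv2
from scipy.spatial.transform import Rotation as R
from cell import manip
def cam(n):
    return manip.camera(n)
def Rc(c):
    o=np.array(c["orientation"],float)
    return o if o.shape==(3,3) else R.from_euler('xyz',o).as_matrix()
def world(c,u,v,z=None,plane=None):
    """pixels -> world; by depth, or by intersecting plane height"""
    K=np.array(c["mtx"]);u=np.atleast_1d(u).astype(float);v=np.atleast_1d(v).astype(float)
    d=np.stack([(u-K[0,2])/K[0,0],(v-K[1,2])/K[1,1]],1)
    s=d.copy()
    for _ in range(20): s=d/(1+c["k1"]*(s**2).sum(1,keepdims=True))
    ray=np.stack([s[:,0],-s[:,1],-np.ones(len(s))],1)@Rc(c).T
    p=np.array(c["xyz"],float)
    if plane is not None: t=(plane-p[2])/ray[:,2]
    else: t=c["z_map"][v.astype(int),u.astype(int)] if z is None else z
    return p+ray*np.reshape(t,(-1,1))
def proj(c,P):
    q=(np.atleast_2d(P)-np.array(c["xyz"]))@Rc(c)
    s=np.stack([q[:,0]/-q[:,2],-q[:,1]/-q[:,2]],1)
    s=s*(1+c["k1"]*(s**2).sum(1,keepdims=True)); K=np.array(c["mtx"])
    return s*[K[0,0],K[1,1]]+[K[0,2],K[1,2]]
E
python3 - <<'E'
from h import *
print(manip.read_state())
for n in("scene","top"):
    c=cam(n); cv2.imwrite(f"pics/{n}0.png",c["pixels"][...,::-1]); print(n,c["xyz"],c["orientation"],c["k1"],c["mtx"])
    for t in("plate","stand","box","jar","pump","wrench"):
        for r in manip.cut_out(t,n):
            print(t,round(r["confidence"],2),np.round(r["centre"]),r["region"].sum(), np.round(np.median([w for w in world(c,*np.nonzero(r["region"])[::-1])],0)))
E
```

```text
pics
{'clock': 0.0, 'joints': array([ 1.19038005e+00,  3.00436015e-01,  1.52156339e+00,  4.40892344e-06,
        1.32070806e+00, -6.65803665e-02]), 'qd': array([ 1.40024454e-03,  6.72031094e-04,  6.03104981e-04, -1.12227894e-04,
        3.03851682e-05,  4.44234531e-04]), 'effort': array([-6.79278546e-04, -5.31802046e+01, -3.52741206e+01,  7.08357012e-02,
        2.42969021e-02, -9.86493046e-05]), 'eef_pos': array([169.69047651, 522.91076565, 215.91305363]), 'eef_rot': array([-1.64120739,  1.5696815 , -1.9550444 ]), 'wrist_force': array([-0.13191754, -0.15973576, -0.37312437]), 'moment': array([-0.03978213,  0.03958582, -0.00086359]), 'finger_gap': 94.11188380974505}
scene [ 887.78465879 -595.64709228  623.07432606] [0.99666266 0.01580346 0.47810681] -0.09232322276425345 [[353.14287469   0.         256.83768867]
 [  0.         353.14287469 195.72267684]
 [  0.           0.           1.        ]]
plate 0.86 [205. 199.] 395 [305. 155.   1.]
plate 0.63 [351. 226.] 281 [745. 231.   0.]
plate 0.56 [262. 205.] 627 [532.  99.  81.]
plate 0.47 [239. 184.] 38 [362. 303.   0.]
stand 0.65 [258. 223.] 6522 [554.  37.  78.]
box 0.86 [179. 315.] 4036 [ 527. -259.   26.]
jar 0.72 [308. 162.] 445 [539. 426.  51.]
pump 0.76 [211. 380.] 329 [ 674. -361.   71.]
wrench 0.87 [313. 311.] 596 [ 761. -113.    5.]
top [ 466.53335086   61.57268967 1460.87781331] [ 0.04539702 -0.01484902 -1.54320039] -0.16179130384570825 [[472.12551125   0.         248.02799562]
 [  0.         472.12551125 195.25153691]
 [  0.           0.           1.        ]]
plate 0.9 [206. 266.] 706 [308. 158.   3.]
plate 0.82 [192. 125.] 402 [744. 235.   2.]
plate 0.81 [158. 240.] 310 [387. 316.   3.]
plate 0.65 [228. 196.] 666 [530. 110.  83.]
stand 0.72 [230. 184.] 4563 [545.  82.  82.]
box 0.71 [341. 202.] 1834 [ 518. -240.   10.]
jar 0.56 [115. 191.] 478 [530. 439.  82.]
pump 0.83 [385. 155.] 453 [ 670. -359.   55.]
```

Run:
```python
import cv2,numpy as np
t=cv2.imread("pics/top0.png");s=cv2.imread("pics/scene0.png")
a=cv2.resize(t[95:290,90:420],None,fx=2.4,fy=2.4,interpolation=cv2.INTER_CUBIC)
cv2.imwrite("pics/t1.png",a)
a=cv2.resize(s[130:384,130:400],None,fx=2.3,fy=2.3,interpolation=cv2.INTER_CUBIC)
cv2.imwrite("pics/s1.png",a)
```

```text
(no output)
```

View pics/t1.png

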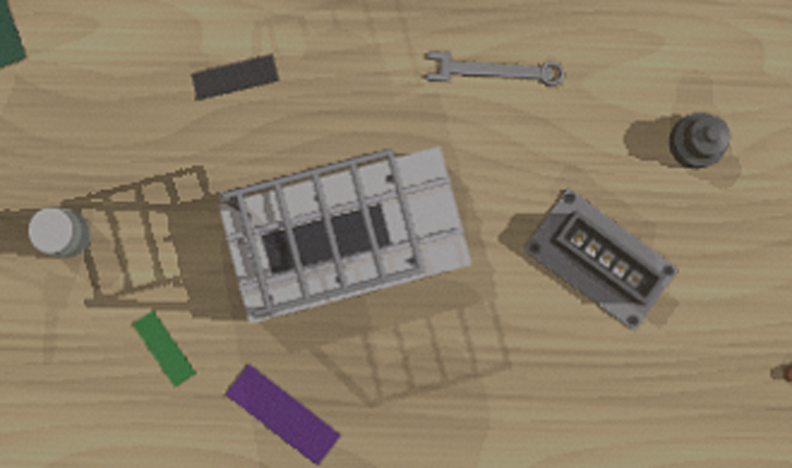

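View pics/s1.png

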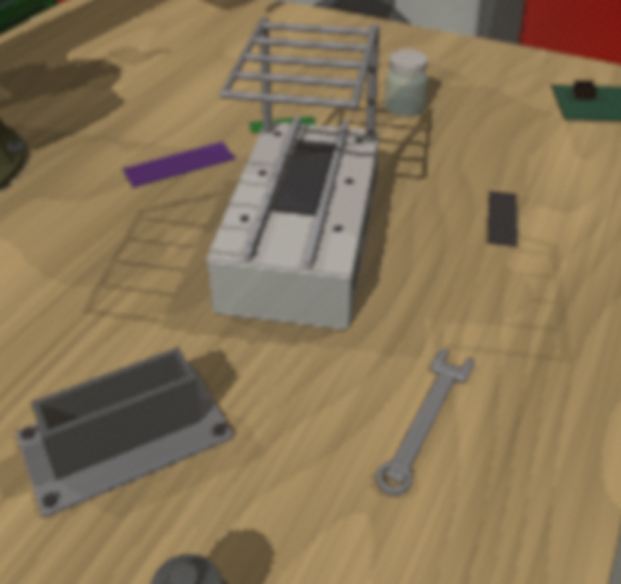

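The candidates for the plate in the top picture are:
- dark piece in the channel, (228,196)
- small dark piece on the table, (192,125)
- green piece, (158,240)
- purple piece, (206,266)

I choose the larger dark one, in the channel under the guard. The moves can't tilt the tool, so I need the real shape of the gripper and exact poses of the parts.

Run:
```python
from h import *
S=manip.read_state(); print(np.round(R.from_euler('xyz',S["eef_rot"]).as_matrix(),3))
out={}
for n in("top","scene"):
    c=cam(n)
    vv,uu=np.mgrid[0:384,0:512]; W=world(c,uu.ravel(),vv.ravel()).reshape(384,512,3)
    W[c["z_map"]==0]=np.nan
    out[n]=(c,W)
    g=proj(c,S["eef_pos"]);print(n,"tcp px",g)
    near=(np.hypot(W[...,0]-S["eef_pos"][0],W[...,1]-S["eef_pos"][1])<200)&(W[...,2]>190)
    P=(W[near]-S["eef_pos"])@R.from_euler('xyz',S["eef_rot"]).as_matrix()
    for lo,hi in((-5,15),(-40,-5),(-80,-40),(-100,-80),(-150,-100),(-200,-150),(-270,-200),(-350,-270)):
        q=P[(P[:,0]>lo)&(P[:,0]<hi)]
        if len(q)>3: print(lo,hi,len(q),"y",np.percentile(q[:,1],[1,99]).round(),"z",np.percentile(q[:,2],[1,99]).round())
    px=c["pixels"].astype(int); dark=px.max(-1)<90
    for name,m in (("stand80-92",(W[...,2]>70)&(W[...,2]<100)&(abs(W[...,1]-70)<190)&(abs(W[...,0]-560)<160)),
                   ("plate",dark&(W[...,2]>72)&(W[...,2]<95)&(abs(W[...,1]-70)<190)&(abs(W[...,0]-560)<160)),
                   ("rim",(W[...,2]>58)&(W[...,2]<74)&(abs(W[...,1]+240)<110)&(abs(W[...,0]-520)<110)),
                   ("foot",(W[...,2]>3.5)&(W[...,2]<74)&(abs(W[...,1]+240)<130)&(abs(W[...,0]-520)<130)&(abs(px[...,0]-px[...,2])<22)),
                   ("guard",(W[...,2]>215)&(W[...,2]<255)&(abs(W[...,1]-100)<180)&(abs(W[...,0]-560)<160))):
        q=W[m]; 
        if len(q)<5: continue
        r=cv2.minAreaRect(q[:,:2].astype(np.float32)); print(name,len(q),"z",np.median(q[:,2]).round(1),"rect",np.round(r[0],1),np.round(r[1],1),round(r[2],2))
    cv2.imwrite(f"pics/{n}2.png",px[...,::-1])
t=out["top"][0]["pixels"]; s=out["scene"][0]["pixels"]
a=cv2.resize(t[230:384,0:200],None,fx=2.8,fy=2.8); b=cv2.resize(s[0:190,60:260],None,fx=2,fy=2)
h=max(a.shape[0],b.shape[0]); pad=lambda i:cv2.copyMakeBorder(i,0,h-i.shape[0],0,0,0)
o=np.hstack([pad(a),pad(b)]); o=cv2.resize(o,None,fx=798/o.shape[1],fy=798/o.shape[1]); cv2.imwrite("pics/grip.png",o[...,::-1])
```

```text
[[ 0.     0.309  0.951]
 [-0.     0.951 -0.309]
 [-1.    -0.     0.   ]]
top tcp px [[ 66.87723168 321.38244372]]
-5 15 25 y [-58.  58.] z [-4. 11.]
-40 -5 36 y [-59.  58.] z [-7. 12.]
-80 -40 14 y [46. 59.] z [-2. 12.]
-100 -80 47 y [-80.  78.] z [14. 36.]
-150 -100 677 y [-89.  86.] z [ 2. 35.]
-200 -150 49 y [-42.  -4.] z [-32.  35.]
-270 -200 495 y [-123.   30.] z [-44.  63.]
-350 -270 3768 y [-187.   30.] z [-51.  60.]
stand80-92 3881 z 81.3 rect [536.8  85.5] [150.6 280. ] 16.53
plate 739 z 83.3 rect [533.8 113.6] [115.9 210.8] 11.74
rim 270 z 65.6 rect [ 518.2 -245.3] [141.3  46. ] 55.18
foot 1642 z 11.8 rect [ 570.9 -281.8] [179.9 228.7] 55.1
guard 1200 z 238.4 rect [530.8 107.1] [143.3 194. ] 16.6
scene tcp px [[226.27801644  96.96795364]]
-5 15 42 y [-60.  53.] z [-11.  14.]
-40 -5 93 y [-60.  58.] z [-8. 13.]
-80 -40 117 y [-62.  63.] z [-9. 13.]
-100 -80 191 y [-83.  77.] z [-32.  36.]
-150 -100 548 y [-90.  85.] z [-32.  36.]
-200 -150 306 y [-44.  24.] z [-27.  37.]
-270 -200 834 y [-192.   29.] z [-39.  62.]
-350 -270 1012 y [-193.   19.] z [ 9. 61.]
stand80-92 3728 z 78.7 rect [535.7  86.4] [151.1 284.7] 16.54
plate 669 z 81.1 rect [529.8  82.8] [134.3 251.7] 11.19
rim 645 z 63.2 rect [ 518.6 -244.8] [140.   46.8] 55.46
foot 3322 z 33.4 rect [ 521.5 -247.4] [178.8  95.6] 55.75
guard 1091 z 235.6 rect [531.6 106.2] [143.2 193.9] 17.21[ WARN:0@2.776] global loadsave.cpp:1063 imwrite_ Unsupported depth image for selected encoder is fallbacked to CV_8U.
```

View pics/grip.png

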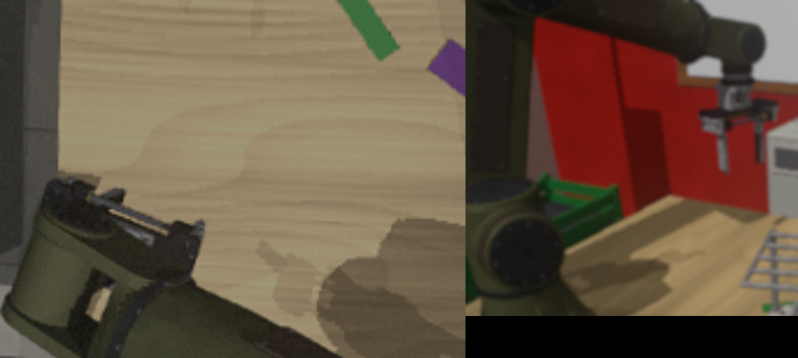

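Run:
```python
from h import *
S=manip.read_state(); M=R.from_euler('xyz',S["eef_rot"]).as_matrix()
ax=np.array([-np.sin(np.radians(16.6)),np.cos(np.radians(16.6))]); ay=np.array([-ax[1],ax[0]]); edge=np.array([536.4,85.8])-140*ax
print("edge",edge)
allP=[]
for n in("top","scene"):
    c=cam(n); vv,uu=np.mgrid[0:384,0:512]; W=world(c,uu.ravel(),vv.ravel()).reshape(384,512,3); W[c["z_map"]==0]=np.nan
    near=(np.hypot(W[...,0]-S["eef_pos"][0],W[...,1]-S["eef_pos"][1])<200)&(W[...,2]>190)
    P=(W[near]-S["eef_pos"])@M
    for lo in range(-225,-75,7):
        q=P[(P[:,0]>lo)&(P[:,0]<=lo+7)]
        if len(q)>2: print(n,lo,lo+7,len(q),"y",q[:,1].min().round(),q[:,1].max().round(),"z",q[:,2].min().round(),q[:,2].max().round())
    dark=c["pixels"].max(-1)<75
    L=np.stack([(W[...,:2]-edge)@ax,(W[...,:2]-edge)@ay],-1)
    m=dark&(abs(L[...,1])<24)&(L[...,0]>20)&(L[...,0]<275)&(W[...,2]>65)&(W[...,2]<100)
    # height-plane based instead of depth
    u,v=uu[m],vv[m]; Q=world(c,u,v,plane=83); l=(Q[:,:2]-edge)@ax
    print(n,"plate s hist",np.histogram(l,bins=np.arange(60,280,5)))
    # colour along centre line of plate
    s=np.arange(60,275,3); pts=np.c_[edge+np.outer(s,ax),np.full(len(s),83)]
    px=proj(c,pts).round().astype(int); print([(int(a),int(c["pixels"][p[1],p[0]].max())) for a,p in zip(s,px)])
    g=(W[...,2]>222)&(W[...,2]<250)&(abs(L[...,1])<55); print(n,"bars s",np.histogram(L[g][:,0],bins=np.arange(55,275,4))[0])
```

```text
edge [576.39637144 -48.36516043]
top -225 -218 13 y -36.0 -27.0 z -21.0 2.0
top -204 -197 4 y -32.0 -28.0 z -22.0 -10.0
top -190 -183 5 y -32.0 -25.0 z -28.0 -17.0
top -183 -176 11 y -41.0 -15.0 z -33.0 35.0
top -176 -169 22 y -42.0 -4.0 z -32.0 35.0
top -169 -162 7 y -41.0 -5.0 z 28.0 35.0
top -155 -148 3 y -41.0 -37.0 z 18.0 20.0
top -148 -141 4 y -42.0 -36.0 z 17.0 20.0
top -141 -134 18 y -57.0 -3.0 z 10.0 23.0
top -134 -127 294 y -90.0 89.0 z -2.0 36.0
top -127 -120 119 y -91.0 85.0 z -2.0 35.0
top -120 -113 30 y -88.0 85.0 z -3.0 35.0
top -113 -106 84 y -87.0 72.0 z 18.0 35.0
top -106 -99 126 y -80.0 78.0 z 20.0 36.0
top -99 -92 30 y -81.0 76.0 z 15.0 35.0
top -92 -85 12 y -80.0 79.0 z 12.0 35.0
top plate s hist (array([ 0,  0,  0,  0,  0,  0, 25, 28, 22,  0,  8, 28, 26, 29, 27, 28, 28,
       28, 10,  0, 20, 27, 28, 26, 28, 28, 27, 26,  0,  4, 26, 28, 27, 28,
       28, 10,  0,  0,  0,  0,  0,  0,  0]), array([ 60,  65,  70,  75,  80,  85,  90,  95, 100, 105, 110, 115, 120,
       125, 130, 135, 140, 145, 150, 155, 160, 165, 170, 175, 180, 185,
       190, 195, 200, 205, 210, 2
[... 2839 characters left out ...]
), (153, 59), (156, 58), (159, 58), (162, 59), (165, 59), (168, 59), (171, 59), (174, 59), (177, 58), (180, 59), (183, 59), (186, 59), (189, 59), (192, 59), (195, 58), (198, 58), (201, 57), (204, 57), (207, 52), (210, 52), (213, 48), (216, 48), (219, 50), (222, 57), (225, 57), (228, 74), (231, 74), (234, 113), (237, 114), (240, 151), (243, 159), (246, 159), (249, 144), (252, 144), (255, 119), (258, 119), (261, 126), (264, 126), (267, 146), (270, 146), (273, 149)]
scene bars s [  0   0  30 123  15   0   0   0   0   0   0   0   2  77  70   6   0   0
   0   0   0   0   0   7 109  28   1   0   0   0   0   0   0   0  32  92
  11   0   0   0   0   0   0   0   0  77  43   5   0   0   0   0   0   0]
```

Run:
```python
from h import *
S=manip.read_state(); M=R.from_euler('xyz',S["eef_rot"]).as_matrix()
I=np.zeros((560,780,3),np.uint8)
for k,n in enumerate(("top","scene")):
    c=cam(n); vv,uu=np.mgrid[0:384,0:512]; W=world(c,uu.ravel(),vv.ravel()).reshape(384,512,3); W[c["z_map"]==0]=np.nan
    near=(np.hypot(W[...,0]-S["eef_pos"][0],W[...,1]-S["eef_pos"][1])<200)&(W[...,2]>190)
    P=(W[near]-S["eef_pos"])@M
    w=P[(abs(P[:,1])>48)&(P[:,0]<-80)&(P[:,0]>-160)]
    print(n,"wing top x pct",np.percentile(w[:,0],[0,1,5,20,50,80,95]).round(1))
    for a,b in((40,60),(60,75),(75,95)):
        for s in(1,-1):
            q=w[(w[:,1]*s>a)&(w[:,1]*s<b)]; print(s*a,s*b,len(q),q[:,0].min().round(1) if len(q) else None)
    col=P[(P[:,0]<-136)&(P[:,0]>-162)]; 
    print(col[np.argsort(col[:,1])][::max(1,len(col)//40),1:].round().astype(int).tolist())
    if n=="scene":
        p=proj(c,S["eef_pos"]-[0,0,-100])[0].astype(int)
        cv2.imwrite("pics/col.png",cv2.resize(c["pixels"][max(0,p[1]-75):p[1]+85,p[0]-70:p[0]+70],None,fx=3.7,fy=3.7,interpolation=cv2.INTER_CUBIC)[...,::-1])
```

```text
top wing top x pct [-135.2 -134.1 -132.3 -130.2 -127.4 -109.5  -96.5]
40 60 57 -130.9
-40 -60 68 -133.9
60 75 71 -133.1
-60 -75 100 -135.2
75 95 58 -134.3
-75 -95 119 -134.7
[[-42, 19], [-42, 20], [-42, 16], [-41, 23], [-41, 20], [-40, 20], [-39, 19], [-38, 20], [-37, 22], [-37, 19], [-37, 20], [-35, 22], [-35, 23], [-34, 23], [-13, 22], [-10, 21], [-8, 20], [-7, 23], [10, 23]]
scene wing top x pct [-128.4 -127.7 -127.3 -125.5 -108.1  -94.9  -86.3]
40 60 76 -127.5
-40 -60 40 -127.3
60 75 63 -128.2
-60 -75 51 -127.9
75 95 30 -128.4
-75 -95 175 -127.7
[[-44, -7], [-43, -2], [-43, 20], [-42, 3], [-42, 11], [-41, -17], [-41, 15], [-41, 4], [-40, -13], [-40, -11], [-40, 3], [-39, 20], [-39, -9], [-39, -14], [-39, -9], [-38, -20], [-38, 14], [-37, -21], [-36, 22], [-35, 21], [-33, 18], [-30, 19], [-28, 17], [-26, 21], [-25, 15], [-23, 18], [-18, 21], [-16, 13], [-15, 24], [-11, 19], [-10, 18], [-8, 21], [-7, 19], [-6, 12], [-5, 18], [-4, 11], [-2, 20], [2, 32], [4, 18], [4, 17], [6, 21], [9, 18], [11, 26], [14, 16], [16, 21], [18, 17]]
```

View pics/col.png

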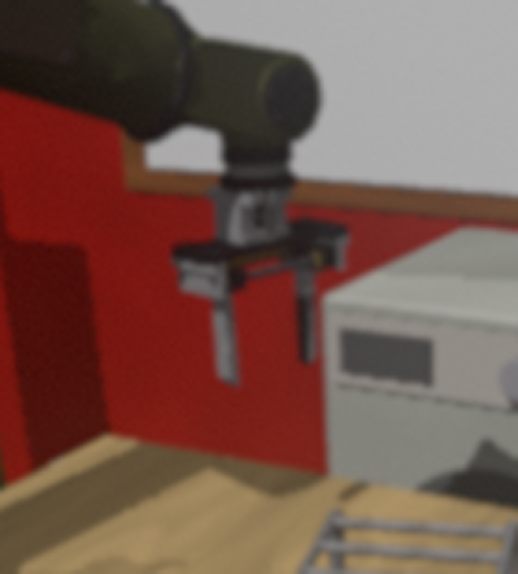

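The -y finger carries a block beside the column, while the +y side is slim. So I'll put the +y finger under the guard's front bar: the wing top sits about 132 mm above the TCP and just fits under the bars. I'll press near the plate's near end (about 18 mm behind the bar) and drag. First I travel high to the front of the channel.

```bash
python3 -m handwheel '[[[-40,0,0],0],[[-40,0,0],0],[[0,-28,36.5],0],[[0,-28,36.5],0],[[0,-28,36.5],0],[[0,-28,36.5],0],[[0,-28,36.5],0],[[0,-28,36.5],0],[[0,-28,36.5],0],[[0,-28,36.5],0]]' 0 20
python3 -m handwheel '[[[0,-28,36.5],0],[[0,-28,36.5],0],[[0,-28,36.5],0],[[0,-28,36.5],0],[[0,-28,36.5],0],[[0,-28,36.5],0],[[0,-28,36.5],0],[[0,-28,36.5],0],[[0,0,0],-0.15],[[0,0,0],-0.15]]'
python3 -m handwheel '[[[0,0,0],-0.15],[[0,0,0],-0.154],[[25,0,0],0],[[25,0,0],0],[[25,0,0],0],[[25,0,0],0],[[0,0,0],0],[[0,0,0],0],[[0,0,0],0],[[0,0,0],0]]'
cat > st.py <<'E'
from h import *
AX=np.array([-np.sin(np.radians(16.6)),np.cos(np.radians(16.6))]); AY=np.array([-AX[1],AX[0]]); EDGE=np.array([576.4,-48.4])
if __name__=="__main__":
    S=manip.read_state(); p=S["eef_pos"]; d=p[:2]-EDGE; M=R.from_euler('xyz',S["eef_rot"]).as_matrix()
    print("t",S["clock"],"s",(d@AX).round(1),"t",(d@AY).round(1),"z",p[2].round(1),"yaw err deg",np.degrees(np.arctan2(M[1,1],M[0,1])-np.radians(106.6)).round(2),"F",S["wrist_force"].round(1),"gap",round(S["finger_gap"],1))
E
python3 st.py
```

```text
clock: 2.25
eef_pos: [379.0, 218.6, 296.6]
eef_rot: [0.793, 1.57, 0.48]
wrist_force: [0.7, -0.2, 0.3]
finger_gap: 94.2
clock: 3.5
eef_pos: [587.1, -83.8, 296.0]
eef_rot: [2.937, 1.57, 2.927]
wrist_force: [1.0, 0.2, 0.6]
finger_gap: 93.9
clock: 4.75
eef_pos: [587.2, -83.3, 197.2]
eef_rot: [-0.502, 1.57, -0.212]
wrist_force: [-0.5, -0.4, -0.7]
finger_gap: 94.1
t 4.75 s -36.5 t -0.4 z 197.2 yaw err deg 0.03 F [-0.5 -0.4 -0.7] gap 94.1
```

```bash
python3 -m handwheel '[[[25,0,0],0],[[25,0,0],0],[[25,0,0],0],[[20,0,0],0],[[6,0,0],0],[[0,0,0],0],[[0,10,0],0],[[0,10,0],0],[[0,10,0],0],[[0,0,0],0]]'; python3 st.py
python3 - <<'E'
from h import *
c=cam("scene"); cv2.imwrite("pics/under.png",cv2.resize(c["pixels"][120:300,190:340],None,fx=3.3,fy=3.3,interpolation=cv2.INTER_CUBIC)[...,::-1])
E
```

```text
clock: 6.0
eef_pos: [578.3, -53.6, 95.7]
eef_rot: [-0.386, 1.571, -0.094]
wrist_force: [-0.9, 0.3, 0.4]
finger_gap: 93.9
t 6.0 s -5.6 t -0.3 z 95.7 yaw err deg 0.09 F [-0.9  0.3  0.4] gap 93.9
```

View pics/under.png

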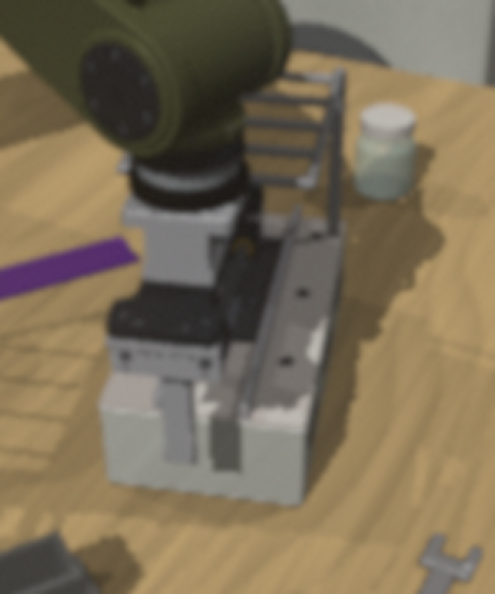

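The picture shows the front finger ahead of the face and the wing already passing under the front bar without contact (forces near zero). I'm continuing in.

```bash
python3 -m handwheel '[[[0,8,0],0],[[0,8,0],0],[[0,8,0],0],[[0,8,0],0],[[0,6,0],0],[[0,4,0],0],[[0,2.5,0],0],[[0,0,0],0],[[0,0,0],0],[[0,0,0],0]]'; python3 st.py
python3 -m handwheel '[[[0.5,0,0],0],[[0.5,0,0],0],[[0.5,0,0],0],[[0.3,0,0],0],[[0,0,0],0],[[0,0,0],0],[[0,0,0],0],[[0,0,0],0],[[0,0,0],0],[[0,0,0],0]]'; python3 st.py
```

```text
clock: 7.3
eef_pos: [565.7, -12.0, 95.4]
eef_rot: [-2.172, 1.571, -1.882]
wrist_force: [0.3, -0.9, 0.2]
finger_gap: 94.1
t 7.3 s 37.9 t -0.1 z 95.4 yaw err deg 0.02 F [ 0.3 -0.9  0.2] gap 94.1
clock: 8.55
eef_pos: [565.7, -11.9, 93.6]
eef_rot: [0.394, 1.571, 0.684]
wrist_force: [0.2, 0.2, 0.5]
finger_gap: 94.0
t 8.55 s 38.1 t -0.1 z 93.6 yaw err deg 0.03 F [0.2 0.2 0.5] gap 94.0
```

```bash
python3 -m handwheel '[[[0.5,0,0],0],[[0,0,0],0],[[0,0,0],0],[[0,0,0],0],[[0,0,0],0],[[0,0,0],0],[[0,0,0],0],[[0,0,0],0],[[0,0,0],0],[[0,0,0],0]]'|grep force; python3 st.py
python3 -m handwheel '[[[0.5,0,0],0],[[0,0,0],0],[[0,0,0],0],[[0,0,0],0],[[0,0,0],0],[[0,0,0],0],[[0,0,0],0],[[0,0,0],0],[[0,0,0],0],[[0,0,0],0]]'|grep force; python3 st.py
```

```text
wrist_force: [1.0, -0.2, 0.2]
t 9.8 s 38.1 t -0.1 z 93.1 yaw err deg 0.03 F [ 1.  -0.2  0.2] gap 93.9
wrist_force: [0.4, -0.2, 0.9]
t 11.05 s 38.1 t -0.2 z 92.7 yaw err deg 0.03 F [ 0.4 -0.2  0.9] gap 94.0
```

```bash
python3 -m handwheel '[[[0.5,0,0],0],[[0,0,0],0],[[0.5,0,0],0],[[0,0,0],0],[[0,0,0],0],[[0,0,0],0],[[0,0,0],0],[[0,0,0],0],[[0,0,0],0],[[0,0,0],0]]'|grep force; python3 st.py
python3 - <<'E'
from h import *
c=cam("scene"); cv2.imwrite("pics/p2.png",cv2.resize(c["pixels"][150:250,230:320],None,fx=5.8,fy=5.8,interpolation=cv2.INTER_CUBIC)[...,::-1])
E
```

```text
wrist_force: [-0.3, -0.4, 0.6]
t 12.3 s 38.1 t -0.1 z 91.6 yaw err deg 0.03 F [-0.3 -0.4  0.6] gap 93.9
```

View pics/p2.png

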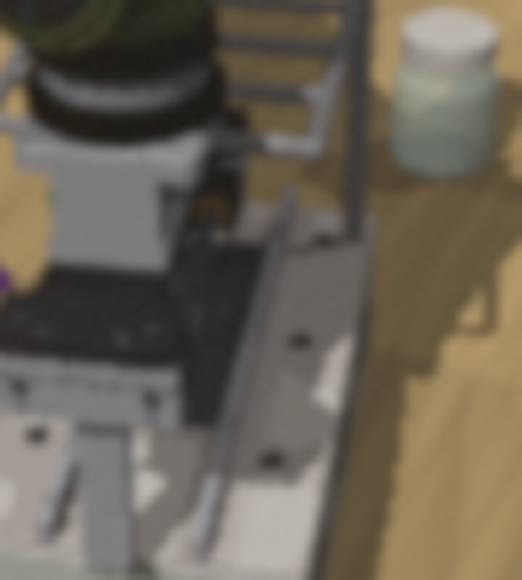

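```bash
python3 -m handwheel '[[[0.5,0,0],0],[[0,0,0],0],[[0,0,0],0],[[0,0,0],0],[[0,0,0],0],[[0,0,0],0],[[0,0,0],0],[[0,0,0],0],[[0,0,0],0],[[0,0,0],0]]'|grep force; python3 st.py
python3 -m handwheel '[[[0.5,0,0],0],[[0,0,0],0],[[0,0,0],0],[[0,0,0],0],[[0,0,0],0],[[0,0,0],0],[[0,0,0],0],[[0,0,0],0],[[0,0,0],0],[[0,0,0],0]]'|grep force; python3 st.py
```

```text
wrist_force: [-0.5, -0.8, 5.5]
t 13.6 s 38.1 t -0.2 z 91.3 yaw err deg 0.02 F [-0.5 -0.8  5.5] gap 93.9
wrist_force: [-1.8, -1.3, 9.3]
t 14.85 s 38.1 t -0.3 z 91.2 yaw err deg 0.03 F [-1.8 -1.3  9.3] gap 93.8
```

```bash
python3 -m handwheel '[[[0,-2,0],0],[[0,-4,0],0],[[0,-5,0],0],[[0,-5,0],0],[[0,-5,0],0],[[0,-4,0],0],[[0,-3,0],0],[[0,-2,0],0],[[0,0,0],0],[[0,0,0],0]]'|grep force; python3 st.py
cat > pl.py <<'E'
from st import *
for n in("top","scene"):
    c=cam(n); 
    for t in(-18,18):
        s=np.arange(-90,265,3); P=np.c_[EDGE+np.outer(s,AX)+t*AY,np.full(len(s),83)]; px=proj(c,P).round().astype(int)
        print(n,t,''.join('#' if c["pixels"][p[1],p[0]].max()<78 else '.' for p in px))
E
python3 pl.py
```

```text
wrist_force: [0.5, 0.7, 8.2]
t 16.1 s 8.3 t -0.6 z 91.2 yaw err deg 0.02 F [0.5 0.7 8.2] gap 94.1
top -18 .###..............................######......####..##############..##############..##############..##########.........
top 18 ......#######################################......################.##############..##############...#########.........
scene -18 ...........................................................##################################################..........
scene 18 ...........................................................###########################...#########################.####
```

The plate did not move, and the contact height stayed the same with the finger over bare liner. I'll check with an overlay of the expected finger and plate outlines.

Run:
```python
from st import *
S=manip.read_state(); d=(S["eef_pos"][:2]-EDGE); s0,t0=d@AX,d@AY; zt=S["eef_pos"][2]-11
ims=[]
for n,(r0,r1,c0,c1) in {"scene":(150,260,215,320),"top":(130,240,175,290)}.items():
    c=cam(n); f=5 if n=="scene" else 3.4; im=cv2.resize(c["pixels"][r0:r1,c0:c1],None,fx=5,fy=5,interpolation=cv2.INTER_CUBIC)[...,::-1].copy()
    def poly(sa,sb,ta,tb,z,col):
        P=np.array([[*(EDGE+s*AX+t*AY),z] for s,t in((sa,ta),(sb,ta),(sb,tb),(sa,tb))]); q=((proj(c,P)-[c0,r0]+0.5)*5).astype(np.int32); cv2.polylines(im,[q],True,col,1)
    poly(88,238,-25,25,83,(0,255,255)); poly(0,280,-28.5,28.5,80,(255,0,0))
    poly(66,74,-66,66,235,(255,255,0))
    for e in(1,-1): poly(s0+e*47,s0+e*59.5,t0-8,t0+8,zt,(0,0,255))
    ims.append(cv2.resize(im,(399,399)))
cv2.imwrite("pics/ov.png",np.hstack(ims))
```

```text
(no output)
```

View pics/ov.png

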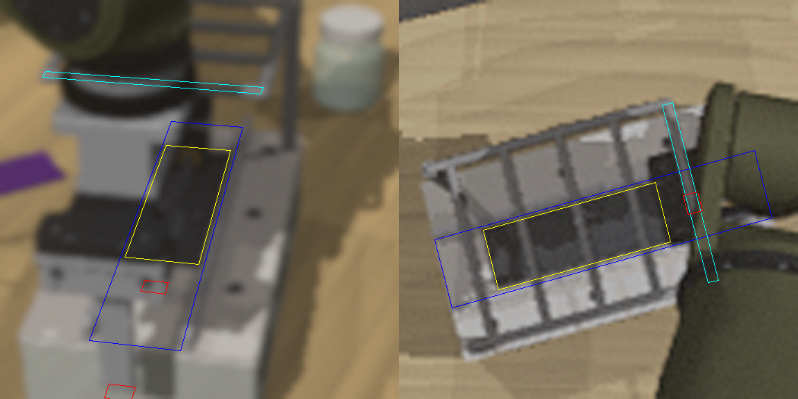

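The outlines agree with the picture, but the first contact was at floor level (tip 80.4), so the finger missed the plate's end by a little. I'll go about 6 mm further in; the plate should then stop the tip near 83.

```bash
python3 -m handwheel '[[[-3,0,0],0],[[-2,0,0],0],[[0,6,0],0],[[0,8,0],0],[[0,8,0],0],[[0,6,0],0],[[0,4,0],0],[[0,2,0],0],[[0,1.5,0],0],[[0,0,0],0]]'|grep force; python3 st.py
python3 -m handwheel '[[[0,0,0],0],[[0.5,0,0],0],[[0.5,0,0],0],[[0.3,0,0],0],[[0.3,0,0],0],[[0,0,0],0],[[0,0,0],0],[[0,0,0],0],[[0,0,0],0],[[0,0,0],0]]'|grep force; python3 st.py
```

```text
wrist_force: [0.5, -0.9, -0.6]
t 17.55 s 43.5 t -0.1 z 95.6 yaw err deg 0.03 F [ 0.5 -0.9 -0.6] gap 94.2
wrist_force: [-0.4, 0.5, 5.4]
t 18.8 s 43.5 t -0.3 z 94.3 yaw err deg 0.02 F [-0.4  0.5  5.4] gap 94.0
```

```bash
python3 -m handwheel '[[[0.4,0,0],0],[[0,0,0],0],[[0,-1,0],0],[[0,-2,0],0],[[0,-3,0],0],[[0,-4,0],0],[[0,-4,0],0],[[0,-3,0],0],[[0,-2,0],0],[[0,-1,0],0]]'|grep force; python3 st.py; python3 pl.py|grep scene
```

```text
wrist_force: [-0.6, 1.3, 8.3]
t 20.05 s 23.6 t -0.6 z 94.2 yaw err deg 0.02 F [-0.6  1.3  8.3] gap 94.1
scene -18 ....................................................###################################################................
scene 18 ..................................................................#####################################################
```

It works: the plate moved 20 mm with the finger. I'll continue the drag.

```bash
python3 -m handwheel '[[[0,-2,0],0],[[0,-4,0],0],[[0,-7,0],0],[[0,-8,0],0],[[0,-9,0],0],[[0,-9,0],0],[[0,-7,0],0],[[0,-4,0],0],[[0,-2,0],0],[[0,0,0],0]]'|grep force; python3 st.py; python3 pl.py
```

```text
wrist_force: [-0.2, -0.2, 8.4]
t 21.4 s -28.6 t -0.5 z 94.2 yaw err deg 0.02 F [-0.2 -0.2  8.4] gap 94.0
top -18 ................#.#######......###################..##############..###############.##.................................
top 18 ###############################.....#############.....##..########...#############...#.................................
scene -18 ..................................####################################################.................................
scene 18 ............................................##########################.################################################
```

```bash
python3 -m handwheel '[[[-2,0,0],0],[[0,6,0],0],[[0,10,0],0],[[0,12,0],0],[[0,12,0],0],[[0,12,0],0],[[0,10,0],0],[[0,6,0],0],[[0,2,0],0],[[0,0,0],0]]'|grep force; python3 st.py
python3 -m handwheel '[[[1,0,0],0],[[0.6,0,0],0],[[0.4,0,0],0],[[0,0,0],0],[[0,-2,0],0],[[0,-4,0],0],[[0,-6,0],0],[[0,-7,0],0],[[0,-7,0],0],[[0,-7,0],0]]'|grep force; python3 st.py; python3 pl.py|grep scene
```

```text
wrist_force: [-0.3, 0.5, -0.5]
t 22.75 s 41.5 t -0.1 z 95.7 yaw err deg 0.02 F [-0.3  0.5 -0.5] gap 94.0
wrist_force: [-0.9, 1.8, 6.8]
t 24.0 s 8.3 t -0.5 z 94.3 yaw err deg 0.02 F [-0.9  1.8  6.8] gap 93.8
scene -18 .......................###################################################.............................................
scene 18 ............................................................###########################################################
```

```bash
python3 -m handwheel '[[[0,-5,0],0],[[0,-7,0],0],[[0,-8,0],0],[[0,-8,0],0],[[0,-7,0],0],[[0,-6,0],0],[[0,-3,0],0],[[0,-1,0],0],[[0,0,0],0],[[0,0,0],0]]'|grep force; python3 st.py; python3 pl.py
```

```text
wrist_force: [-0.7, 0.6, 4.5]
t 25.35 s -36.7 t -0.5 z 94.3 yaw err deg 0.01 F [-0.7  0.6  4.5] gap 94.2
top -18 .............#.#######......######################..#######............................................................
top 18 ############################.....#################..######.#...........................................................
scene -18 .........##################################################............................................................
scene 18 ........................................###############################################################################
```

```bash
python3 -m handwheel '[[[-20,0,0],0],[[-20,0,0],0.174],[[0,0,0],0.175],[[0,0,0],0.175],[[0,0,0],0.175],[[0,0,0],0.175],[[0,0,0],0.175],[[0,0,0],0.175],[[0,0,0],0.175],[[0,0,-12],0.174]]'; python3 st.py; python3 pl.py
```

```text
clock: 26.7
eef_pos: [581.6, -72.9, 133.4]
eef_rot: [-1.667, 1.571, -2.956]
wrist_force: [1.2, 0.3, -0.1]
finger_gap: 93.8
t 26.7 s -25.0 t 2.0 z 133.4 yaw err deg -90.48 F [ 1.2  0.3 -0.1] gap 93.8
top -18 ................#..######......######.###.##.##.##...#.####............................................................
top 18 #######################.######......#############...########...........................................................
scene -18 .........#################################################...................##########################################
scene 18 ..........##################################################.........................................###########......#
```

```bash
python3 -m handwheel '[[[0,0,-8],0],[[0,0,-4.5],0],[[0,0,0],0],[[10,0,0],0],[[15,0,0],0],[[15,0,0],0],[[12,0,0],0],[[6,0,0],0],[[2,0,0],0],[[0,0,0],0]]'|grep force; python3 st.py
python3 - <<'E'
from h import *
c=cam("scene"); cv2.imwrite("pics/g.png",cv2.resize(c["pixels"][150:300,190:340],None,fx=3.5,fy=3.5,interpolation=cv2.INTER_CUBIC)[...,::-1])
E
```

```text
wrist_force: [-0.1, 0.4, 0.4]
t 28.05 s -12.2 t 1.7 z 73.9 yaw err deg -90.1 F [-0.1  0.4  0.4] gap 94.0
```

View pics/g.png

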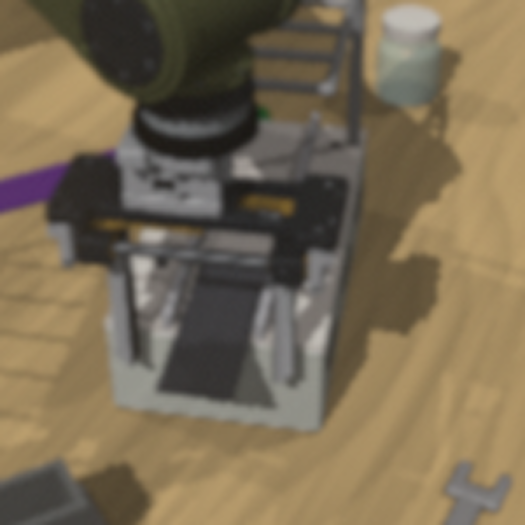

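The plate sticks out between the open fingers, with both tips clear of the front face. Now I close the gripper.

```bash
python3 -m handwheel '[[[0,1.5,0],0],[[0,0,0],0],[[0,0,0],0],[[0,0,0],0],[[0,0,0],0],[[0,0,0],0],[[0,0,0],0],[[0,0,0],0],[[0,0,0],0],[[0,0,0],0]]' 255 25|grep -E 'force|gap'; python3 st.py
```

```text
wrist_force: [-0.3, -0.4, 0.5]
finger_gap: 49.6
t 29.35 s -12.1 t 0.4 z 73.7 yaw err deg -90.1 F [-0.3 -0.4  0.5] gap 49.6
```

```bash
python3 -m handwheel '[[[0,0,0],0],[[0,0,0],0],[[-2,0,0],0],[[-4,0,0],0],[[-6,0,0],0],[[-6,0,0],0],[[-6,0,0],0],[[-4,0,0],0],[[-2,0,0],0],[[0,0,0],0]]' 255 50|grep -E 'force|gap'; python3 st.py
python3 - <<'E'
from h import *
c=cam("scene"); cv2.imwrite("pics/l.png",cv2.resize(c["pixels"][130:300,180:350],None,fx=3.2,fy=3.2,interpolation=cv2.INTER_CUBIC)[...,::-1])
E
```

```text
wrist_force: [1.0, -0.2, -1.5]
finger_gap: 48.5
t 30.6 s -12.1 t 0.4 z 103.7 yaw err deg -90.1 F [ 1.  -0.2 -1.5] gap 48.5
```

View pics/l.png

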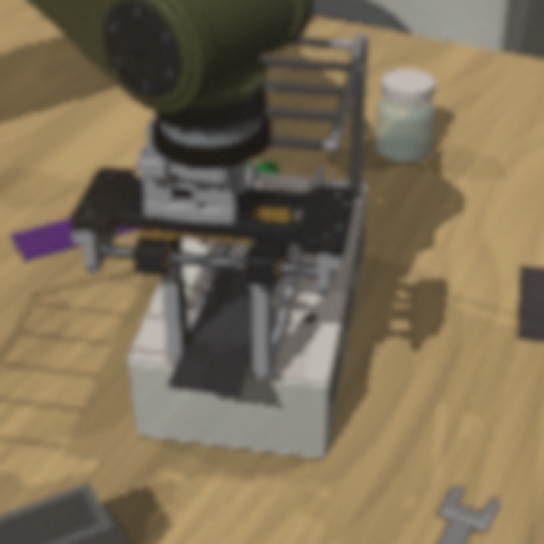

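The plate is held and lifted about 30 mm. I'll pull it clear of the channel and measure its attitude.

```bash
python3 -m handwheel '[[[-2,0,3],0],[[-4,0,7],0],[[-6,0,11],0],[[-8,0,14],0],[[-8,0,15],0],[[-8,0,15],0],[[-8,0,14],0],[[-6,0,11],0],[[-4,0,7],0],[[-2,0,3],0]]'|grep -E 'force|gap'
cat > ht.py <<'E'
from st import *
S=manip.read_state(); M=R.from_euler('xyz',S["eef_rot"]).as_matrix(); p=S["eef_pos"]
print("tcp",p.round(1),"yaw",np.degrees(np.arctan2(M[1,1],M[0,1])).round(2),"F",S["wrist_force"].round(1),"clk",S["clock"])
for n in("scene","top"):
    c=cam(n); vv,uu=np.mgrid[0:384,0:512]; W=world(c,uu.ravel(),vv.ravel()).reshape(384,512,3); W[c["z_map"]==0]=np.nan
    P=(W-p)@M
    m=(abs(P[...,1])<20)&(abs(P[...,2])<115)&(P[...,0]>-45)&(P[...,0]<25)&(c["pixels"].max(-1)<95)
    q=P[m]
    if len(q)<30: print(n,len(q)); continue
    f=np.polyfit(q[:,2],q[:,0],1)
    for _ in range(3): q=q[abs(q[:,0]-np.polyval(f,q[:,2]))<6]; f=np.polyfit(q[:,2],q[:,0],1)
    A=np.c_[q[:,1:],np.ones(len(q))]; g=np.linalg.lstsq(A,q[:,0],rcond=None)[0]
    print(n,len(q),"surface tool-x",g[2].round(1),"slope_z deg",np.degrees(g[1]).round(1),"slope_y deg",np.degrees(g[0]).round(1),"z ext",np.percentile(q[:,2],[0.5,99.5]).round(1))
E
python3 ht.py
```

```text
wrist_force: [0.1, 0.3, -2.2]
finger_gap: 48.8
tcp [ 608.  -156.3  159.7] yaw 16.49 F [ 0.1  0.3 -2.2] clk 31.9
scene 763 surface tool-x -7.3 slope_z deg -0.9 slope_y deg -0.1 z ext [-88.  48.]
top 326 surface tool-x -8.9 slope_z deg -0.4 slope_y deg 0.1 z ext [-101.3  -29.1]
```

The plate is flat within 1°. It is gripped about 22 mm off its centre, as planned. Next I spin to the box's direction (55.4°).

```bash
python3 -m handwheel '[[[0,0,0],0.04],[[0,0,0],0.08],[[0,0,0],0.11],[[0,0,0],0.12],[[0,0,0],0.12],[[0,0,0],0.12],[[0,0,0],0.12],[[0,0,0],0.1],[[0,0,0],0.06],[[0,0,0],0.022]]'|grep gap
python3 -m handwheel '[[[0,-0.5,4],0],[[0,-1.5,11],0],[[0,-3,18],0],[[0,-3.5,22],0],[[0,-3.5,22],0],[[0,-3.5,22],0],[[0,-3.5,20],0],[[0,-2.5,15],0],[[0,-1.5,9],0],[[0,-0.4,3.4],0]]'|grep gap
cat > bx.py <<'E'
from st import *
from h import *
T=np.array([518.4,-245.0]); YB=55.4
S=manip.read_state(); M=R.from_euler('xyz',S["eef_rot"]).as_matrix(); p=S["eef_pos"]
print("tcp",p.round(1),"yaw",np.degrees(np.arctan2(M[1,1],M[0,1])).round(2),"want",YB-90,"F",S["wrist_force"].round(1),"clk",S["clock"])
d=np.r_[T,p[2]]-(p+M[:,2]*-22.5); print("move tool y,z:",(M.T@d)[1:].round(1))
# measured plate & box
for n in("scene","top"):
    c=cam(n); vv,uu=np.mgrid[0:384,0:512]; W=world(c,uu.ravel(),vv.ravel()).reshape(384,512,3); W[c["z_map"]==0]=np.nan
    P=(W-p)@M
    m=(abs(P[...,1])<35)&(abs(P[...,2])<115)&(P[...,0]>-13)&(P[...,0]<-3)&(c["pixels"].max(-1)<95)
    q=W[m]
    if len(q)>50:
        r=cv2.minAreaRect(q[:,:2].astype(np.float32)); print(n,len(q),"plate rect",np.round(r[0],1),np.round(r[1],1),round(r[2],1),"z",np.median(q[:,2]).round(1), "P y",np.percentile(P[m][:,1],[1,99]).round(1),"P z",np.percentile(P[m][:,2],[1,99]).round(1))
E
python3 bx.py; python3 ht.py
```

```text
finger_gap: 48.7
finger_gap: 48.6
tcp [ 505.3 -263.5  159.7] yaw -34.62 want -34.6 F [-0.1  0.3 -2.3] clk 34.5
move tool y,z: [ 0.3 -0.1]
scene 1062 plate rect [ 522.7 -241.1] [148.9  51.4] 54.0 z 166.0 P y [-21.5  27.6] P z [-101.   45.]
top 523 plate rect [ 538.4 -218.2] [92.7 50.5] 53.8 z 168.2 P y [-22.3  26.2] P z [-101.4  -13.4]
tcp [ 505.5 -263.2  159.6] yaw -34.6 F [ 1.1  1.4 -2.1] clk 34.6
scene 841 surface tool-x -7.2 slope_z deg -1.3 slope_y deg 0.3 z ext [-101.2   45.8]
top 442 surface tool-x -9.9 slope_z deg -1.3 slope_y deg 0.6 z ext [-102.1  -12.3]
```

```bash
python3 -m handwheel '[[[0,-1,2],-0.01],[[4,0,3.3],-0.01],[[8,0,0],0],[[12,0,0],0],[[12,0,0],0],[[12,0,0],0],[[12,0,0],0],[[10,0,0],0],[[6,0,0],0],[[3,0,0],0]]'|grep gap; python3 bx.py
python3 - <<'E'
from h import *
c=cam("scene"); im=cv2.resize(c["pixels"][230:384,90:260],None,fx=4.5,fy=3.9*4.5/3.9,interpolation=cv2.INTER_CUBIC)[:598,...,::-1]; cv2.imwrite("pics/b.png",cv2.resize(im,None,fx=.85,fy=.85))
E
```

```text
finger_gap: 48.5
tcp [ 501.7 -267.    80.4] yaw -33.46 want -34.6 F [-0.4  0.7 -2.2] clk 35.95
move tool y,z: [ 1.8 -5.1]
scene 858 plate rect [ 520.6 -245.5] [148.9  54.8] 55.8 z 87.0 P y [-21.9  27.2] P z [-101.7   45.2]
top 462 plate rect [ 534.3 -220.1] [90.6 50.6] 54.7 z 88.6 P y [-23.3  26.2] P z [-101.4  -15.4]
```

View pics/b.png

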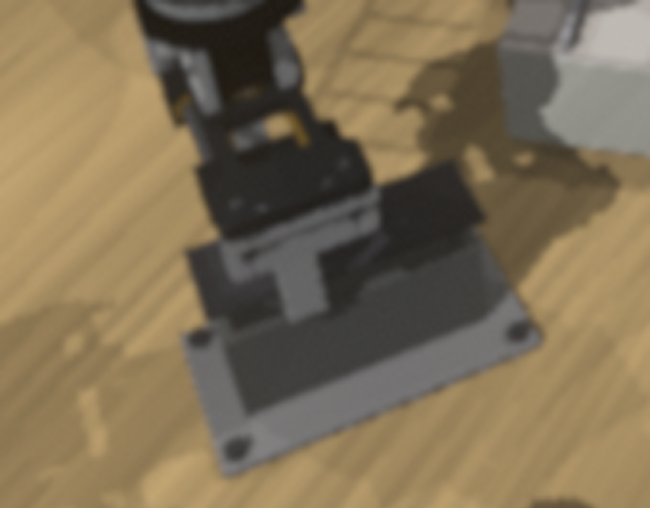

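Alignment looks within about 1–2 mm. I'll lower it gently.

```bash
python3 -m handwheel '[[[4,0,0],0],[[5,0,0],0],[[4,0,0],0],[[2,0,0],0],[[1,0,0],0],[[1,0,0],0],[[0.5,0,0],0],[[0.5,0,0],0],[[0,0,0],0],[[0,0,0],0]]'|grep gap; python3 bx.py|head -1
python3 -m handwheel '[[[0.5,0,0],0],[[0,0,0],0],[[0.5,0,0],0],[[0,0,0],0],[[0,0,0],0],[[0,0,0],0],[[0,0,0],0],[[0,0,0],0],[[0,0,0],0],[[0,0,0],0]]'|grep gap; python3 bx.py|head -1
```

```text
finger_gap: 48.5
tcp [ 501.7 -267.    62.7] yaw -33.46 want -34.6 F [ 0.5  0.3 -1.3] clk 37.35
finger_gap: 48.3
tcp [ 501.7 -267.    61.7] yaw -33.46 want -34.6 F [ 0.5  0.3 -1.6] clk 38.7
```

```bash
python3 -m handwheel '[[[0.5,0,0],0],[[0,0,0],0],[[0.5,0,0],0],[[0,0,0],0],[[0,0,0],0],[[0,0,0],0],[[0,0,0],0],[[0,0,0],0],[[0,0,0],0],[[0,0,0],0]]'|grep gap; python3 bx.py|head -1
python3 -m handwheel '[[[0.5,0,0],0],[[0,0,0],0],[[0,0,0],0],[[0,0,0],0],[[0,0,0],0],[[0,0,0],0],[[0,0,0],0],[[0,0,0],0],[[0,0,0],0],[[0,0,0],0]]'|grep gap; python3 bx.py
```

```text
finger_gap: 48.4
tcp [ 501.7 -267.    60.6] yaw -33.46 want -34.6 F [ 0.2 -0.9 -1.2] clk 40.05
finger_gap: 48.7
tcp [ 501.7 -267.    60.2] yaw -33.46 want -34.6 F [-0.6 -0.6 -1.9] clk 41.4
move tool y,z: [ 1.8 -5.1]
scene 827 plate rect [ 521.6 -246.8] [151.2  58.7] 56.4 z 67.3 P y [-22.8  27.1] P z [-101.5   45.7]
top 423 plate rect [ 534.5 -219.7] [89.5 51.1] 55.9 z 68.9 P y [-23.6  26.4] P z [-101.5  -16.4]
```

```bash
python3 -m handwheel '[[[0.5,0,0],0],[[0,0,0],0],[[0,0,0],0],[[0,0,0],0],[[0,0,0],0],[[0,0,0],0],[[0,0,0],0],[[0,0,0],0],[[0,0,0],0],[[0,0,0],0]]'|grep gap; python3 bx.py|head -1
python3 -m handwheel '[[[0.5,0,0],0],[[0,0,0],0],[[0,0,0],0],[[0,0,0],0],[[0,0,0],0],[[0,0,0],0],[[0,0,0],0],[[0,0,0],0],[[0,0,0],0],[[0,0,0],0]]'|grep gap; python3 bx.py|head -1
```

```text
finger_gap: 48.2
tcp [ 501.7 -267.    59.7] yaw -33.46 want -34.6 F [ 0.  -0.9 -1. ] clk 42.75
finger_gap: 48.4
tcp [ 501.8 -267.    59.6] yaw -33.46 want -34.6 F [-2.1  1.3  5.2] clk 44.1
```

Contact came at 5 N with the TCP at 59.6, which is exactly where the underside should meet the 66 mm rim. I'm releasing.

```bash
python3 -m handwheel '[[[-0.4,0,0],0],[[0,0,0],0],[[0,0,0],0],[[0,0,0],0],[[0,0,0],0],[[0,0,0],0],[[0,0,0],0],[[0,0,0],0],[[0,0,0],0],[[0,0,0],0]]' 255 3|grep gap
python3 -m handwheel '[[[0,0,0],0],[[0,0,0],0],[[0,0,0],0],[[0,0,0],0],[[0,0,0],0],[[0,0,0],0],[[0,0,0],0],[[0,0,0],0],[[0,0,0],0],[[0,0,0],0]]' 60 3|grep gap; python3 bx.py
python3 -m handwheel '[[[-5,0,0],0],[[-10,0,0],0],[[-20,0,0],0],[[-25,0,0],0],[[-25,0,0],0],[[-25,0,0],0],[[-25,0,0],0],[[-25,0,0],0],[[-20,0,0],0],[[-10,0,0],0]]'|grep clock
python3 -m handwheel '[[[0,0,10],0],[[0,0,20],0],[[0,0,25],0],[[0,0,25],0],[[0,0,25],0],[[0,0,20],0],[[0,0,10],0],[[0,0,0],0],[[0,0,0],0],[[0,0,0],0]]'|grep pos
python3 - <<'E'
from st import *
T=np.array([518.4,-245.0])
for n in("scene","top"):
    c=cam(n); vv,uu=np.mgrid[0:384,0:512]; W=world(c,uu.ravel(),vv.ravel()).reshape(384,512,3); W[c["z_map"]==0]=np.nan
    m=(W[...,2]>60)&(W[...,2]<78)&(np.hypot(W[...,0]-T[0],W[...,1]-T[1])<95); q=W[m]; r=cv2.minAreaRect(q[:,:2].astype(np.float32))
    g=np.linalg.lstsq(np.c_[q[:,:2]-T,np.ones(len(q))],q[:,2],rcond=None)[0]
    print(n,len(q),np.round(r[0],1),np.round(r[1],1),round(r[2],2),"z",g[2].round(1),"tilt deg",np.degrees(np.hypot(*g[:2])).round(2))
    cs=manip.cut_out("box",n)
    f=(W[...,2]>3.5)&(W[...,2]<58)&(np.hypot(W[...,0]-T[0],W[...,1]-T[1])<115)&(c["pixels"].max(-1).astype(int)-c["pixels"].min(-1)<30)
    if f.sum()>50: r=cv2.minAreaRect(W[f][:,:2].astype(np.float32)); print(" foot",np.round(r[0],1),np.round(r[1],1),round(r[2],2))
    if n=="scene": cv2.imwrite("pics/f.png",cv2.resize(c["pixels"][230:384,90:270],None,fx=3.5,fy=3.5,interpolation=cv2.INTER_CUBIC)[...,::-1])
E
```

```text
finger_gap: 49.6
finger_gap: 71.5
tcp [ 501.7 -267.    59.6] yaw -33.46 want -34.6 F [ 0.7 -0.4  0.4] clk 46.7
move tool y,z: [ 1.8 -5.1]
scene 817 plate rect [ 518.5 -244.7] [150.3  53.5] 57.0 z 67.2 P y [-22.7  27.3] P z [-101.3   45.6]
top 418 plate rect [ 533.9 -219.9] [91.6 50.4] 56.0 z 68.8 P y [-24.   25.9] P z [-101.4  -13.1]
clock: 48.05
eef_pos: [427.6, -379.2, 249.6]
scene 1512 [ 517.2 -243.4] [150.2  54.3] 55.03 z 66.8 tilt deg 1.38
 foot [ 519.9 -246.1] [180.2  99.6] 55.79
top 835 [ 517.5 -244.1] [150.7  51.6] 55.21 z 69.3 tilt deg 0.66
 foot [ 518.3 -244.8] [181.8 101.5] 55.73
```

View pics/f.png

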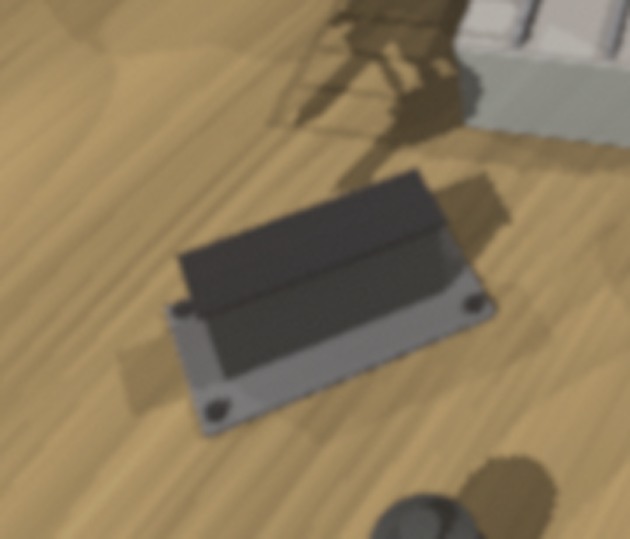

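The picture shows the plate covering the box, corners near (180,255), (418,170), (448,225) and (205,315), with the gripper out of view. Both cameras agree: the centre is within about 2 mm, the angle within 1°, and the top camera gives its upper face at 69 mm. I'm handing it in.

Run:
```python
from cell import manip
print(manip.read_state()["clock"], manip.sign_off())
```

```text
the job is handed in; nothing more can be done
49.5 None
```

The plate is lying on the wiring box as its cover, and I handed the job in at 49.5 s of the allowed 72 s. Sign-off reports no verdict, so this rests on my own checks.

**What I did:**
- **Sliding out:** I pressed one fingertip on the plate beneath the guard's front bar. Two drags left about 65 mm sticking out past the front edge.
- **Lifting:** I gripped the plate across its width, lifted it about 30 mm and pulled it clear of the channel. It stayed within about 1.5° of flat.
- **Laying down:** I turned it to match the box, lowered it until it touched the rim at about 5 N, eased the grip and opened the fingers.

**Last checks:**

| Check | Top camera | Scene camera | Allowed |
|---|---|---|---|
| Offset from box centre | about 1.3 mm | about 2 mm | 12 mm along, 6 mm across |
| Angle to the box | 0.5° | 0.8° | 4.5° |
| Height of the plate's upper face | 69.3 mm | 66.8 mm | 67 to 73 mm |
| Tilt | 0.7° | 1.4° | 2° |

The upper face should be at 69 mm when the plate sits on the rim. The scene camera has read about 2 mm low throughout, so I trust the top camera's height.

**What went wrong or is unchecked:**
- My first press missed the plate's end and slid about 30 mm over the bare channel floor without moving anything. Pressing 5 mm further in worked.
- I did not re-measure the wrench, jar and pump, but the arm never went near them.

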